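Open the blow-off air valve with the loose hand wheel

ROBOT

A 7-joint arm with a two-finger parallel gripper is mounted at the origin on a cart in front of the work surface, level with it; the furniture and walls round the work are solid. World frame = base frame: x ahead of the robot, y to its left, z up, the work surface at z = 0. Lengths are in m, angles in rad, forces in N, time in s.
With the tool pointing down it reaches from about 0.4 to 0.85 m from the base axis. Payload 4.5 kg.
Tool frame: the origin (TCP) lies at the centre of the arm's flange, where the gripper is bolted on; the fingertips stand 166 mm ahead of it and the grasp point (between the pads) lies 147 mm ahead of it; z points along the fingers, y is the direction in which the jaws open and shut (so a half turn about z gives the same grasp; the last joint's range is limited). The gripper opens to 88 mm and grips with 3 to 60 N. Pads are 18 mm wide; open, the fingers measure 123 mm over their backs; the gripper's body (75 mm by 187 mm) begins 45 mm behind the grasp point.
Start: joints at [1.232, 0.689, -0.195, 1.565, 0.157, 0.902, -0.215], TCP at [0.228, -0.582, 0.405] pointing down, gripper open.
Joint ranges: [-3.01, 3.01], [-0.46, 2.08], [-1.47, 1.51], [0.13, 2.56], [-1, 4.14], [0.04, 2.09], [-2.66, 2.66]. Speed limits (rad/s): [2.57, 2.57, 3.14, 3.14, 3.14, 3.14, 3.14].

INTERFACE

Orientations are given as a unit quaternion [x, y, z, w].
In Python, from cell import monitor, viewer, workorder gives the robot as it stands.
- The arm moves only by the tool play_rows, never from a script. Its argument "commands" is a list of rows, each a list of 7 numbers: the turn, a rotation vector about the tool's x, y, z in rad, then the shift along the tool's x, y, z in cm, then the closure, from 0 (fully open) to 1 (shut). A call has 1 to 12 rows; each row is the pose to reach, as a shift and turn from the pose commanded when the call began, along the tool's axes at that moment; what a row does not reach only later rows make up. A row lasts 1/10 s, in which the tool goes at most 50 mm and 8.59 degrees, less where a joint would pass 70% of its speed; a pose out of reach is approached as far as the arm can. A call with a gripper value outside its range is refused whole. The fingers move at their own pace and stop on an object; "grip_force" is the grip in N (left out, the last holds). Time passes only in rows, so rows that repeat a pose let the fingers close. It gives the time, the measured TCP pose, the force and the opening at its end, in the units of the state.
- monitor.sense(): the state, without advancing time (a new reading comes with each control period).
- viewer.grab_frame(name): name is "scene" or "top" or "wrist"; returns the picture (384x512x3 uint8, red, green, blue); there is no depth.
- viewer.camera_params(name): a dict with "intrinsics" (3x3 intrinsics, pixels), "xyz" and "rotation" of the camera in the world. Camera axes: x right, y down, z forward; pixel columns grow to the right and rows downward; lengths in m; the calibration is good to about 2 mm. The wrist camera is an equidistant fisheye: a pixel r from the principal point sees the ray r / f radians off the axis. A picture is of the moment at which its call begins: read the wrist's pose just before it. camera_params takes no time and is no camera call; for the wrist camera it gives the pose at the moment of the call.
- workorder.close_job(): hands the job in, once; it reports no verdict.
The state is a dict: "time": time; "joints": joint angles; "joint_velocities": joint speeds; "joint_efforts": joint torques, N m; "ee_pos": TCP position; "eef_rot": TCP orientation; "contact_force": force on the tool from outside, world axes, zero at the start; "wrist_torque": the same for the moment, N m; "opening": finger opening in m.
Only numpy, scipy, OpenCV 4.12 (cv2) and the standard library are available. Lean on these libraries where they do the work, as an engineer would, in place of code of your own. Each camera call takes 0.05 s, during which the arm holds its last target.

TASK

Open the air valve with the red hand wheel to the green mark on its dial. The wheel is loose on its stem: turn it anticlockwise (seen from above) until the slack is taken up and the black pointer begins to follow, then carry on until the pointer stands at the green 40 degree mark. Let go of the wheel, and leave the stem of the blue-wheeled valve as it is.

Things in the scene. Friction and masses are not known exactly. Their poses are not given: they have to be found in the camera images.
- red_wheel_grip (a point): centre of the rim of a round red hand wheel (60 mm across, rim 12 mm thick, nut to 117 mm), 105 mm above the bench, on top of a fixed brass valve: base 116 mm across, white dial 100 mm across, its top 57 mm up. Turns about the vertical axis at fixed height. Grip the rim across its diameter from above, any direction; from 99 down to 68 mm there is only a 10 mm stem under it.
- red_stem (a joint): angle of the red-wheeled valve's stem and the black pointer just over its dial, rad: 0 = closed (thick black mark; its start, with a stop), growing anticlockwise from above; broad green mark at 0.70 (40 degrees); thin ticks every 10 degrees to 80; stop at 1.4. Stiff (0.12 N m): stays where it is left.
- red_wheel (a joint): angle of the red wheel relative to its stem, rad, growing anticlockwise from above: play runs from 0 to 0.80. Below 0.80 an anticlockwise turn moves the wheel alone, almost freely; at 0.80 the slack is taken up and the wheel carries the stem along. Starts between 0 and 0.60; stays where it is left.
- blue_wheel_grip (a point): centre of the rim of a blue hand wheel, 105 mm above the bench, on a second valve of exactly the same build and size; it stands 0.13 to 0.41 m from the red one, to its left or right. Not to be opened.
- blue_stem (a joint): angle of the stem and pointer of the blue-wheeled valve, rad: 0 = closed (its start), growing anticlockwise.

How it is judged:
On the way:
1. the red wheel's slack is taken up anticlockwise (value of joint red_wheel above 0.77 rad), for 0.05 s.
At the end, for the whole second after the job is handed in: The red-wheeled valve's pointer stands at rest within 10 degrees (0.175 rad) of the green 40 degree mark (0.70 rad), and the blue-wheeled valve's stem is still closed (under 0.1 rad) (value of joint red_stem between 0.525 and 0.875 rad and velocity of joint red_stem between -0.05 and 0.05 rad/s and value of joint blue_stem below 0.1 rad); the robot touches nothing.
It fails at once if the stem of the blue-wheeled valve is turned by more than 0.1 rad (value of joint blue_stem above 0.1 rad).
It also fails if it takes over 32 s, if anything falls off the work surface, if the arm or the gripper's body presses on something with over 40 N, if the wrist force passes 120 N, or if a joint passes its speed limit or range.

## Working session

There is one attempt and no reset: what is moved stays moved. The work goes in short steps, Python scripts to look and compute and a tool call to move; the robot and the scene stay as the last step left them, time stands still between calls to the robot, and variables do not carry over. Pictures are saved under pics/ and viewed, and the job is handed in when it is done.

Besides the shell and the picture viewer there is one more tool, called after "Emit:" as a command line: name --pt "numbers of a row" for each row, then --argument value for the rest. play_rows: Moves the arm, as the interface text tells. Its arguments: {"type":"object","properties":{"commands":{"type":"array"},"grip_force":{"type":"number"}},"required":["commands"]}

```bash
mkdir -p pics; ls; python3 - <<'E'
from cell import monitor, viewer, workorder
import cv2
s=monitor.sense()
for k in s: print(k,s[k])
for n in ("scene","top","wrist"):
    p=viewer.camera_params(n); print(n,p)
    cv2.imwrite(f"pics/{n}0.png",viewer.grab_frame(n)[:,:,::-1])
E
```

```text
pics
time 0.0
joints [ 1.23179864  0.68996222 -0.19453467  1.56632441  0.15729576  0.90246404
 -0.21508085]
joint_velocities [-0.00028102  0.00041506 -0.00084437 -0.00109912 -0.00117408 -0.0001859
 -0.00018766]
joint_efforts [-7.07651861e-05 -5.27564013e+01 -1.26668774e+00 -1.53424126e+01
 -5.26508654e-02  6.74551120e-03  1.55863781e-04]
ee_pos [ 0.22750753 -0.58177939  0.40392909]
eef_rot [ 9.82666985e-01  1.85377498e-01 -2.16692252e-04 -8.56039416e-04]
contact_force [-0.97533596  0.05576914 -0.42864028]
wrist_torque [-0.00236003 -0.00394746  0.02155105]
opening 0.08838612933698699
scene {'intrinsics': array([[381.44565108,   0.        , 258.30108296],
       [  0.        , 381.44565108, 194.50640426],
       [  0.        ,   0.        ,   1.        ]]), 'xyz': array([-0.06331091,  0.44574779,  0.56333874]), 'rotation': array([-0.46024161,  0.7504852 , -0.40688292,  0.24371277])}
top {'intrinsics': array([[489.4099817 ,   0.        , 261.58842744],
       [  0.        , 489.4099817 , 194.90303616],
       [  0.        ,   0.        ,   1.        ]]), 'xyz': array([0.48207439, 0.09297578, 1.00812869]), 'rotation': array([ 0.70713974, -0.7053562 ,  0.03426598, -0.03538157])}
wrist {'intrinsics': array([[297.31863964,   0.        , 252.75713963],
       [  0.        , 297.31863964, 190.53831954],
       [  0.        ,   0.        ,   1.        ]]), 'xyz': array([ 0.29905055, -0.55369156,  0.38361783]), 'rotation': array([ 0.81675993, -0.55778172, -0.08452027,  0.12099212])}
```

View pics/top0.png

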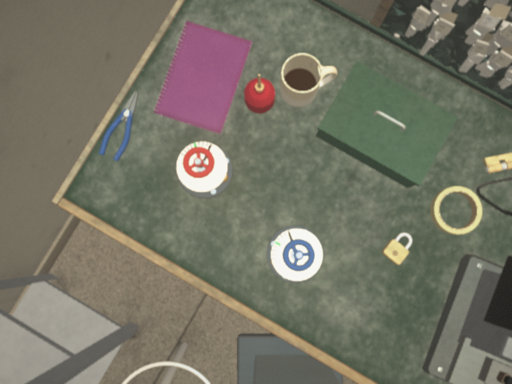

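View pics/scene0.png

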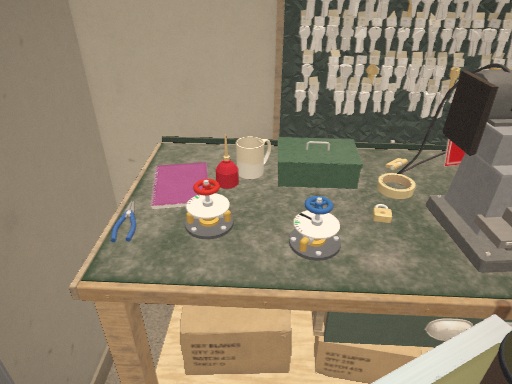

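View pics/wrist0.png

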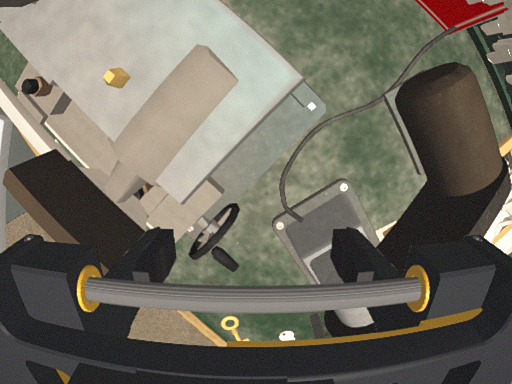

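```bash
cat > h.py <<'E'
import numpy as np, cv2
from scipy.spatial.transform import Rotation as R
from cell import monitor, viewer
def cast(p,uv,z):
    K=p['intrinsics'];M=R.from_quat(p['rotation']).as_matrix()
    d=M@np.array([(uv[0]-K[0,2])/K[0,0],(uv[1]-K[1,2])/K[1,1],1.]);c=p['xyz']
    return c+d*(z-c[2])/d[2]
def proj(p,X):
    K=p['intrinsics'];M=R.from_quat(p['rotation']).as_matrix()
    q=M.T@(np.array(X)-p['xyz']);return K[0,0]*q[0]/q[2]+K[0,2],K[1,1]*q[1]/q[2]+K[1,2]
def blobs(im,col):
    h=cv2.cvtColor(im,cv2.COLOR_RGB2HSV);H,S,V=cv2.split(h)
    if col=='red': m=((H<8)|(H>172))&(S>150)&(V>80)
    elif col=='blue': m=(H>100)&(H<125)&(S>120)&(V>60)
    elif col=='white': m=(S<60)&(V>190)
    elif col=='green': m=(H>45)&(H<85)&(S>90)&(V>110)
    m=m.astype(np.uint8)
    c,_=cv2.findContours(m,cv2.RETR_EXTERNAL,cv2.CHAIN_APPROX_NONE)
    return m,[x for x in c]
E
python3 - <<'E'
from h import *
for n in ('top','scene'):
    p=viewer.camera_params(n); im=cv2.imread(f'pics/{n}0.png')[:,:,::-1].copy()
    for col,z in (('red',.111),('blue',.111),('white',.057)):
        m,c=blobs(im,col)
        for x in c:
            if len(x)<20 or cv2.contourArea(x)<60: continue
            e=cv2.fitEllipse(cv2.convexHull(x))
            if n=='top' or col!='white': print(n,col,np.round(e[0],1),np.round(e[1],1),cast(p,e[0],z if n=='top' else .105).round(4))
p=viewer.camera_params('top')
im=cv2.imread('pics/top0.png')
a=cv2.resize(im[130:205,165:240],None,fx=5,fy=5,interpolation=cv2.INTER_CUBIC)
b=cv2.resize(im[217:292,260:335],None,fx=5,fy=5,interpolation=cv2.INTER_CUBIC)
cv2.imwrite('pics/z0.png',np.hstack([a,b]))
E
```

```text
top red [198.1 162. ] [28.6 28.9] [0.6318 0.2124 0.111 ]
top red [259.5  93. ] [28.5 29.2] [0.7633 0.099  0.111 ]
top white [164.9 415.2] [106.8 109.9] [0.1616 0.2743 0.057 ]
top white [403.3 241.1] [15.9 17.4] [ 0.487  -0.1796  0.057 ]
top white [296.1 254.2] [52.2 53.5] [0.4614 0.0278 0.057 ]
top white [194.5 160.1] [11.  12.2] [0.6447 0.2268 0.057 ]
top white [202.1 167.3] [51.2 53.4] [0.6304 0.2116 0.057 ]
top white [304.7  72.4] [38.2 57. ] [0.8228 0.009  0.057 ]
scene red [216.8 178.2] [33.  48.8] [0.6582 0.1788 0.105 ]
scene red [455.8 152.7] [15.6 22. ] [ 0.4995 -0.4362  0.105 ]
scene blue [117.8 228.4] [ 8.9 28.1] [0.5687 0.4187 0.105 ]
scene blue [318.4 204.6] [17.5 27.7] [0.4627 0.0283 0.105 ]
```

View pics/z0.png

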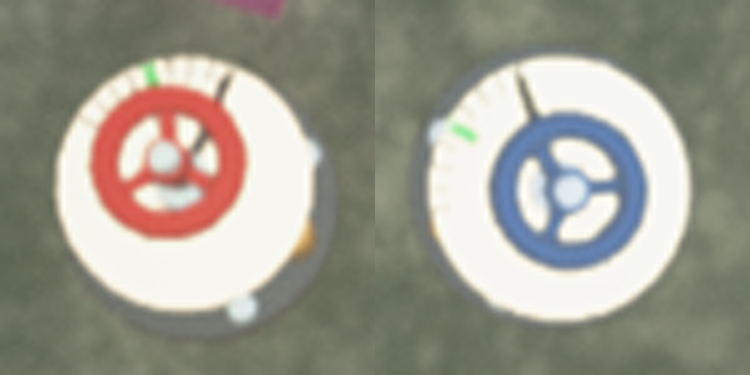

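```bash
python3 - <<'E'
from h import *
t=viewer.camera_params('top');s=viewer.camera_params('scene');w=viewer.camera_params('wrist')
for q in [(468,256),(428,370),(512,275),(455,378),(495,300),(485,235),(462,360)]: print('top',q,cast(t,q,.02).round(3),cast(t,q,.2).round(3),cast(t,q,.35).round(3))
for q in [(430,205),(474,270),(512,265),(455,120),(460,70),(480,120),(465,200),(496,245)]: print('scene',q,cast(s,q,.02).round(3),cast(s,q,.2).round(3),cast(s,q,.35).round(3))
print(R.from_quat(w['rotation']).as_matrix().round(2))
print(R.from_quat(t['rotation']).as_matrix().round(2))
def wc(q,z):
    K=w['intrinsics'];d=np.array([q[0]-K[0,2],q[1]-K[1,2]]);r=np.hypot(*d);th=r/K[0,0]
    v=np.r_[d/r*np.sin(th),np.cos(th)];v=R.from_quat(w['rotation']).as_matrix()@v
    return (w['xyz']+v*(z-w['xyz'][2])/v[2]).round(3)
for q in [(345,187),(280,225),(312,106),(300,80),(190,195),(440,70),(435,190),(220,10),(325,105),(230,325)]: print('wrist',q,wc(q,0.02),wc(q,.2))
E
python3 -c "
import cv2
a=cv2.imread('pics/scene0.png')[30:384,380:];cv2.imwrite('pics/sz.png',cv2.resize(a,None,fx=1.65,fy=1.65,interpolation=2)) 
a=cv2.imread('pics/top0.png')[180:384,380:];cv2.imwrite('pics/tz.png',cv2.resize(a,None,fx=2.8,fy=2.8,interpolation=2))"
```

```text
top (468, 256) [ 0.458 -0.319  0.02 ] [ 0.462 -0.244  0.2  ] [ 0.466 -0.181  0.35 ]
top (428, 370) [ 0.236 -0.232  0.02 ] [ 0.281 -0.173  0.2  ] [ 0.318 -0.124  0.35 ]
top (512, 275) [ 0.42  -0.405  0.02 ] [ 0.432 -0.315  0.2  ] [ 0.441 -0.239  0.35 ]
top (455, 378) [ 0.221 -0.284  0.02 ] [ 0.268 -0.216  0.2  ] [ 0.308 -0.158  0.35 ]
top (495, 300) [ 0.371 -0.369  0.02 ] [ 0.391 -0.285  0.2  ] [ 0.408 -0.215  0.35 ]
top (485, 235) [ 0.5   -0.355  0.02 ] [ 0.497 -0.273  0.2  ] [ 0.494 -0.205  0.35 ]
top (462, 360) [ 0.255 -0.299  0.02 ] [ 0.297 -0.228  0.2  ] [ 0.331 -0.168  0.35 ]
scene (430, 205) [ 0.434 -0.299  0.02 ] [ 0.269 -0.052  0.2  ] [0.132 0.153 0.35 ]
scene (474, 270) [ 0.23  -0.197  0.02 ] [0.133 0.016 0.2  ] [0.052 0.193 0.35 ]
scene (512, 265) [ 0.205 -0.279  0.02 ] [ 0.116 -0.039  0.2  ] [0.042 0.161 0.35 ]
scene (455, 120) [ 0.79  -0.822  0.02 ] [ 0.507 -0.402  0.2  ] [ 0.272 -0.052  0.35 ]
scene (460, 70) [ 1.249 -1.419  0.02 ] [ 0.814 -0.801  0.2  ] [ 0.452 -0.286  0.35 ]
scene (480, 120) [ 0.748 -0.907  0.02 ] [ 0.48  -0.459  0.2  ] [ 0.255 -0.086  0.35 ]
scene (46
[... 199 characters left out ...]
 [-0.    0.29 -0.96]]
[[ 0.  -1.   0.1]
 [-1.  -0.   0. ]
 [-0.  -0.1 -1. ]]
wrist (345, 187) [ 0.244 -0.704  0.02 ] [ 0.271 -0.63   0.2  ]
wrist (280, 225) [ 0.164 -0.645  0.02 ] [ 0.231 -0.6    0.2  ]
wrist (312, 106) [ 0.322 -0.621  0.02 ] [ 0.311 -0.588  0.2  ]
wrist (300, 80) [ 0.346 -0.596  0.02 ] [ 0.323 -0.575  0.2  ]
wrist (190, 195) [ 0.16  -0.519  0.02 ] [ 0.229 -0.536  0.2  ]
wrist (440, 70) [ 0.45 -0.77  0.02] [ 0.375 -0.663  0.2  ]
wrist (435, 190) [ 0.293 -0.841  0.02 ] [ 0.296 -0.699  0.2  ]
wrist (220, 10) [ 0.394 -0.473  0.02 ] [ 0.347 -0.513  0.2  ]
wrist (325, 105) [ 0.33  -0.636  0.02 ] [ 0.315 -0.595  0.2  ]
wrist (230, 325) [-0.03  -0.642  0.02 ] [ 0.133 -0.598  0.2  ]
```

View pics/sz.png

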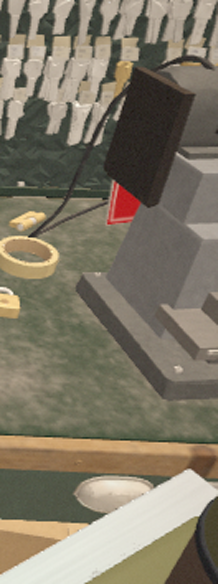

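View pics/tz.png

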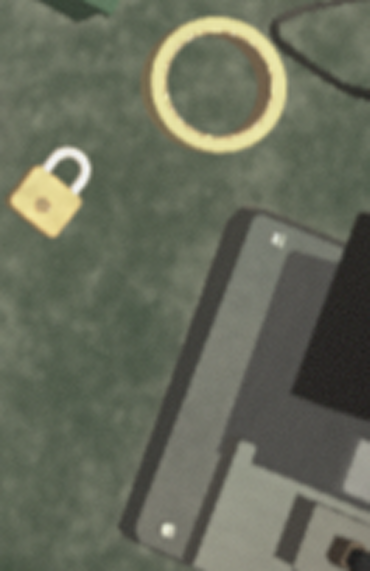

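Emit:
play_rows --pt "0 0 0 0 0 -5 0" --pt "0 0 0 0 0 -10 0" --pt "0 0 0 0 0 -15 0" --pt "0 0 0 0 0 -20 0" --pt "0 0 0 0 0 -22 0" --pt "0 0 0 0 0 -22 0" --grip_force 40

```text
time: 0.75
ee_pos: [0.2278, -0.5821, 0.6283]
eef_rot: [0.983, 0.185, 0.001, 0.004]
contact_force: [0.1, -0.8, -1.2]
opening: 0.0881
```

```bash
python3 - <<'E'
from h import *
s=monitor.sense(); print(s['time'],s['joints'].round(3),s['ee_pos'].round(4),s['eef_rot'].round(3),s['contact_force'].round(1))
r=R.from_quat(s['eef_rot']);tgt=np.array([.631,.212,.62])
print(r.inv().apply(tgt-s['ee_pos'])*100)
E
```

```text
0.75 [ 1.229  0.526 -0.204  1.18   0.103  1.438 -0.16 ] [ 0.2278 -0.5821  0.6283] [0.983 0.185 0.001 0.004] [ 0.1 -0.8 -1.2]
[ 66.4572911  -59.29011224   0.44077163]
```

Emit:
play_rows --pt "0 0 0 4 -3 0 0" --pt "0 0 0 8 -6 0 0" --pt "0 0 0 12 -9 0 0" --pt "0 0 0 16 -13 0 0" --pt "0 0 0 20 -16.5 0 0" --pt "0 0 0 24 -20 0 0" --pt "0 0 0 28 -24 0 0" --pt "0 0 0 32 -27 0 0" --pt "0 0 0 35 -30 0 0"

```text
time: 1.65
ee_pos: [0.4396, -0.1839, 0.623]
eef_rot: [0.983, 0.185, -0.001, -0.001]
contact_force: [0.8, -0.1, 0.3]
opening: 0.0879
```

```bash
python3 - <<'E'
from h import *
s=monitor.sense(); print(s['time'],s['joints'].round(3),s['ee_pos'].round(4),s['eef_rot'].round(3),s['contact_force'].round(1))
r=R.from_quat(s['eef_rot']);tgt=np.array([.631,.212,.62])
print(r.inv().apply(tgt-s['ee_pos'])*100)
E
```

```text
1.65 [ 0.558  0.28  -0.359  1.612  0.101  1.271 -1.017] [ 0.4396 -0.1839  0.623 ] [ 0.983  0.185 -0.001 -0.001] [ 0.8 -0.1  0.3]
[ 32.24289074 -29.90526303   0.26901364]
```

Emit:
play_rows --pt "0 0 0 3.5 -3.3 0 0" --pt "0 0 0 7 -6.5 0 0" --pt "0 0 0 10.5 -9.8 0 0" --pt "0 0 0 14 -13 0 0" --pt "0 0 0 17.5 -16.3 3 0" --pt "0 0 0 21 -19.5 6 0" --pt "0 0 0 24.5 -22.8 10 0" --pt "0 0 0 28 -26 14 0" --pt "0 0 0 31 -28.8 18 0" --pt "0 0 0 32.2 -29.9 22 0" --pt "0 0 0 32.2 -29.9 22 0" --pt "0 0 0 32.2 -29.9 22 0"

```text
time: 2.85
ee_pos: [0.6282, 0.2125, 0.3976]
eef_rot: [0.982, 0.188, -0.006, 0.0]
contact_force: [0.1, -1.4, 0.2]
opening: 0.0884
```

```bash
python3 - <<'E'
from h import *
s=monitor.sense(); print(s['time'],s['joints'].round(3),s['ee_pos'].round(4),s['eef_rot'].round(3),s['contact_force'].round(1))
w=viewer.camera_params('wrist')
im=viewer.grab_frame('wrist');cv2.imwrite('pics/w1.png',im[:,:,::-1]);t=viewer.grab_frame('scene');cv2.imwrite('pics/s1.png',t[:,:,::-1])
def wc(q,z):
    K=w['intrinsics'];d=np.array([q[0]-K[0,2],q[1]-K[1,2]]);r=np.hypot(*d);th=r/K[0,0]
    v=np.r_[d/r*np.sin(th),np.cos(th)];v=R.from_quat(w['rotation']).as_matrix()@v
    return (w['xyz']+v*(z-w['xyz'][2])/v[2]).round(4)
m,c=blobs(im,'red')
for x in c:
    if cv2.contourArea(x)<200: continue
    e=cv2.fitEllipse(cv2.convexHull(x)); print(e)
    P=np.array([wc(q[0],.105) for q in cv2.convexHull(x)]);(cx,cy),rad=cv2.minEnclosingCircle(P[:,:2].astype(np.float32)); print(wc(e[0],.105),cx,cy,rad)
E
```

```text
2.85 [-0.203  0.769 -0.376  1.434  0.303  1.008 -1.841] [0.6282 0.2125 0.3976] [ 0.982  0.188 -0.006  0.   ] [ 0.1 -1.4  0.2]
((254.59375, 173.6052703857422), (60.0590934753418, 61.575042724609375), 83.99723052978516)
[0.6349 0.2146 0.105 ] 0.6343798637390137 0.21390770375728607 0.029780544340610504
((385.32470703125, 80.94495391845703), (52.36077880859375, 58.13311004638672), 95.46144104003906)
[0.7672 0.1331 0.105 ] 0.7679679989814758 0.13252635300159454 0.03135991096496582
```

View pics/w1.png

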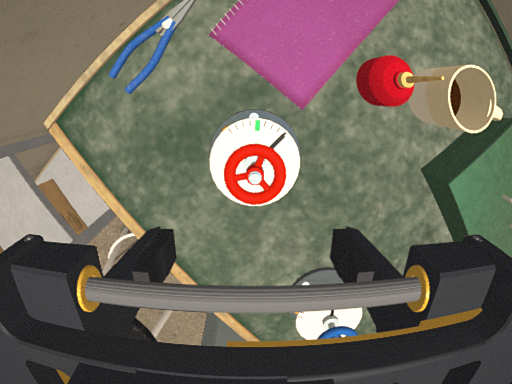

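View pics/s1.png

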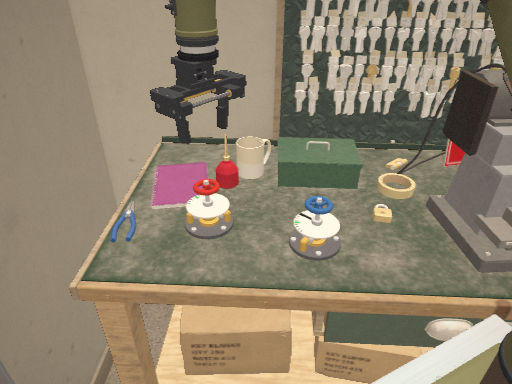

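Emit:
play_rows --pt "0 0 0 0.4 0 3 0" --pt "0 0 0 0.4 0 6 0" --pt "0 0 0 0.4 0 9 0" --pt "0 0 0 0.4 0 11.5 0" --pt "0 0 0 0.4 0 13.5 0" --pt "0 0 0 0.4 0 14.5 0" --pt "0 0 0 0.4 0 14.5 0" --pt "0 0 0 0.4 0 14.5 0"

```text
time: 3.75
ee_pos: [0.6347, 0.2111, 0.2614]
eef_rot: [0.983, 0.185, 0.001, -0.0]
contact_force: [0.2, 0.4, 0.2]
opening: 0.0877
```

```bash
python3 - <<'E'
from h import *
s=monitor.sense(); print(s['time'],s['joints'].round(3),s['ee_pos'].round(4),s['eef_rot'].round(3),s['contact_force'].round(1))
w=viewer.camera_params('wrist')
im=viewer.grab_frame('wrist');cv2.imwrite('pics/w2.png',im[:,:,::-1])
E
```

```text
3.75 [-0.227  0.934 -0.318  1.525  0.382  0.742 -1.906] [0.6347 0.2111 0.2614] [ 0.983  0.185  0.001 -0.   ] [0.2 0.4 0.2]
```

View pics/w2.png

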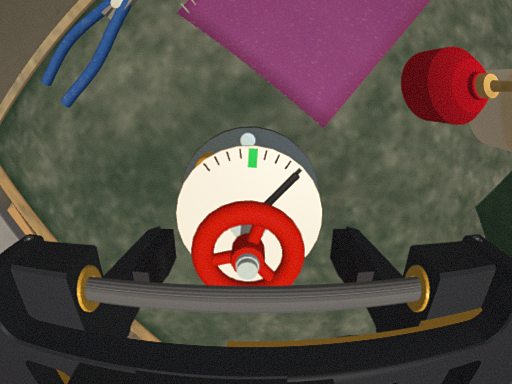

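Emit:
play_rows --pt "0 0 0 -0.1 -0.2 0.9 0" --pt "0 0 0 -0.1 -0.2 0.9 0" --pt "0 0 0 -0.1 -0.2 0.9 0.3" --pt "0 0 0 -0.1 -0.2 0.9 0.6" --pt "0 0 0 -0.1 -0.2 0.9 1" --pt "0 0 0 -0.1 -0.2 0.9 1" --pt "0 0 0 -0.1 -0.2 0.9 1" --pt "0 0 0 -0.1 -0.2 0.9 1" --grip_force 25

```text
time: 4.6
ee_pos: [0.6324, 0.2131, 0.2508]
eef_rot: [0.983, 0.185, 0.0, -0.0]
contact_force: [-0.0, -0.3, -0.3]
opening: 0.0581
```

```bash
python3 - <<'E'
from h import *
s=monitor.sense(); print(s['time'],s['opening'],s['joints'].round(3),s['ee_pos'].round(4),s['eef_rot'].round(3),s['contact_force'].round(1),s['wrist_torque'].round(2))
im=viewer.grab_frame('wrist');cv2.imwrite('pics/w3.png',im[:,:,::-1])
E
```

```text
4.6 0.05810685900638463 [-0.233  0.947 -0.313  1.533  0.387  0.723 -1.914] [0.6324 0.2131 0.2508] [ 0.983  0.185  0.    -0.   ] [-0.  -0.3 -0.3] [ 0.05  0.02 -0.03]
```

View pics/w3.png

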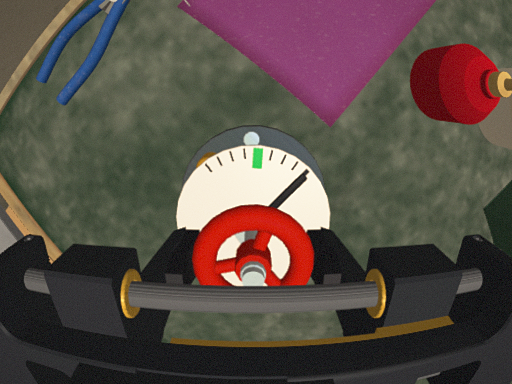

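Emit:
play_rows --pt "0 0 -0.08 0 0 0 1" --pt "0 0 -0.16 0 0 0 1" --pt "0 0 -0.24 0 0 0 1" --pt "0 0 -0.32 0 0 0 1" --pt "0 0 -0.4 0 0 0 1" --pt "0 0 -0.48 0 0 0 1" --pt "0 0 -0.56 0 0 0 1" --pt "0 0 -0.64 0 0 0 1" --pt "0 0 -0.72 0 0 0 1" --pt "0 0 -0.8 0 0 0 1" --pt "0 0 -0.8 0 0 0 1" --pt "0 0 -0.8 0 0 0 1"

```text
time: 5.85
ee_pos: [0.6327, 0.2128, 0.2508]
eef_rot: [0.834, 0.552, 0.0, 0.0]
contact_force: [0.8, -0.5, 0.7]
opening: 0.0582
```

```bash
python3 - <<'E'
from h import *
s=monitor.sense(); print(s['time'],s['opening'],s['joints'].round(3),s['ee_pos'].round(4),s['eef_rot'].round(3),s['contact_force'].round(1),s['wrist_torque'].round(2))
print('turned',R.from_quat(s['eef_rot']).as_rotvec(), 2*np.arctan2(s['eef_rot'][1],s['eef_rot'][0]))
im=viewer.grab_frame('wrist');cv2.imwrite('pics/w4.png',im[:,:,::-1])
E
```

```text
5.85 0.0581826621242436 [-0.131  0.978 -0.519  1.526  0.61   0.803 -1.292] [0.6327 0.2128 0.2508] [0.834 0.552 0.    0.   ] [ 0.8 -0.5  0.7] [-0.05 -0.21  0.  ]
turned [2.61816424e+00 1.73532555e+00 1.05532167e-03] 1.1706451393639
```

View pics/w4.png

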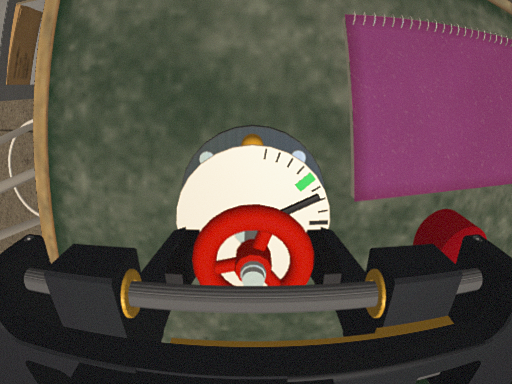

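```bash
cat >> h.py <<'E'
def wc(w,q,z):
    K=w['intrinsics'];d=np.array([q[0]-K[0,2],q[1]-K[1,2]]);r=np.hypot(*d);th=r/K[0,0]
    v=np.r_[d/r*np.sin(th),np.cos(th)];v=R.from_quat(w['rotation']).as_matrix()@v
    return (w['xyz']+v*(z-w['xyz'][2])/v[2])
def report(f,name,C=(.633,.2135)):
    w=viewer.camera_params('wrist');im=f
    C=np.array(C)
    # unroll dial: sample world polar grid by projecting into the fisheye
    a=np.radians(np.arange(-60,240,.5));rr=np.linspace(.034,.05,33)
    A,RR=np.meshgrid(a,rr)
    X=np.stack([C[0]+RR*np.cos(A),C[1]+RR*np.sin(A),np.full(A.shape,.058)],-1)
    q=(X-w['xyz'])@R.from_quat(w['rotation']).as_matrix()
    n=np.hypot(q[...,0],q[...,1]);th=np.arctan2(n,q[...,2]);K=w['intrinsics']
    u=(K[0,2]+K[0,0]*th*q[...,0]/n).astype(np.float32);v=(K[1,2]+K[0,0]*th*q[...,1]/n).astype(np.float32)
    un=cv2.remap(im,u,v,cv2.INTER_LINEAR)
    cv2.imwrite(name,cv2.resize(un[:,:,::-1],None,fx=1.3,fy=5))
    d=np.degrees(a);h=cv2.cvtColor(un,cv2.COLOR_RGB2HSV).astype(int)
    g=((h[...,0]>45)&(h[...,0]<85)&(h[...,1]>100)&(h[...,2]>120)).sum(0)
    row=h[3:8,:,2].mean(0)
    return d,g,row
E
python3 - <<'E'
from h import *
im=viewer.grab_frame('wrist')
d,g,row=report(im,'pics/un4.png')
print('green',np.average(d,weights=g),g.sum()); print([(x,int(r)) for x,r in zip(d,row) if r<150])
w=viewer.camera_params('wrist')
for q in [(318,196),(290,210),(305,182),(320,222),(266,153)]:
    X=wc(w,q,.058);print(q,X.round(4),np.degrees(np.arctan2(X[1]-.2135,X[0]-.633)),np.hypot(X[1]-.2135,X[0]-.633))
E
```

```text
green 18.800613496932517 326
[(np.float64(-34.0), 137), (np.float64(-33.5), 123), (np.float64(-33.0), 105), (np.float64(-32.5), 86), (np.float64(-32.0), 73), (np.float64(-31.5), 62), (np.float64(-31.0), 57), (np.float64(-30.5), 50), (np.float64(-29.999999999999996), 50), (np.float64(-29.500000000000004), 51), (np.float64(-29.000000000000004), 53), (np.float64(-28.500000000000004), 70), (np.float64(-28.0), 86), (np.float64(-27.5), 136), (np.float64(-1.5000000000000002), 124), (np.float64(-1.0), 76), (np.float64(-0.5), 54), (np.float64(0.0), 50), (np.float64(0.5), 55), (np.float64(1.0), 62), (np.float64(1.5000000000000002), 67), (np.float64(2.0), 71), (np.float64(2.5), 74), (np.float64(3.0000000000000004), 75), (np.float64(3.5), 73), (np.float64(4.0), 60), (np.float64(4.5), 40), (np.float64(5.0), 31), (np.float64(5.5), 52), (np.float64(6.000000000000001), 109), (np.float64(161.5), 118), (np.float64(162.0), 56), (np.float64(162.5), 33), (np.float64(163.0), 18), (np.float64(163.5), 16), (np.float64(164.0), 20), (np.float64(164.5), 22), (np.float64(165.0), 21), (np.float64(165.5), 22), (n
[... 407 characters left out ...]
.float64(204.5), 148), (np.float64(205.0), 143), (np.float64(205.50000000000003), 140), (np.float64(206.0), 139), (np.float64(206.5), 142), (np.float64(207.0), 148), (np.float64(237.00000000000003), 140), (np.float64(237.49999999999997), 118), (np.float64(238.0), 113), (np.float64(238.50000000000003), 129), (np.float64(239.0), 149)]
(318, 196) [0.6787 0.2157 0.058 ] 2.716075636167453 0.04576078276025648
(290, 210) [0.6593 0.214  0.058 ] 1.056999434610912 0.026273548245378833
(305, 182) [0.6742 0.2273 0.058 ] 18.54558161072614 0.043440420467834896
(320, 222) [0.6743 0.1985 0.058 ] -19.949532748711263 0.04392445185962388
(266, 153) [0.659  0.2529 0.058 ] 56.581181253074696 0.047191198803460344
```

View pics/un4.png

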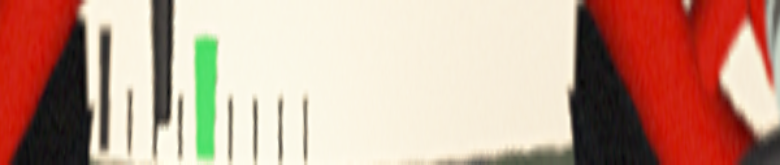

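Emit:
play_rows --pt "0 0 -0.07 0 0 0 1" --pt "0 0 -0.14 0 0 0 1" --pt "0 0 -0.21 0 0 0 1" --pt "0 0 -0.29 0 0 0 1" --pt "0 0 -0.29 0 0 0 1" --pt "0 0 -0.29 0 0 0 1"

```text
time: 6.55
ee_pos: [0.6328, 0.2127, 0.2508]
eef_rot: [0.745, 0.667, 0.0, 0.0]
contact_force: [2.4, -0.4, -0.2]
opening: 0.0582
```

```bash
python3 - <<'E'
from h import *
s=monitor.sense(); print(s['time'],s['opening'],s['joints'].round(3),s['ee_pos'].round(4),s['contact_force'].round(1),s['wrist_torque'].round(2))
im=viewer.grab_frame('wrist');cv2.imwrite('pics/w5.png',im[:,:,::-1])
d,g,row=report(im,'pics/un5.png')
print('green',np.average(d,weights=g),g.sum()); print([(x,int(r)) for x,r in zip(d,row) if r<150 and 0<x<40])
E
```

```text
6.55 0.05818564900402234 [-0.097  0.994 -0.591  1.524  0.681  0.837 -1.055] [0.6328 0.2127 0.2508] [ 2.4 -0.4 -0.2] [-0.14 -0.56 -0.  ]
green 19.63888888888889 108
[(np.float64(14.500000000000002), 119), (np.float64(14.999999999999998), 75), (np.float64(15.5), 55), (np.float64(16.0), 50), (np.float64(16.5), 53), (np.float64(17.0), 61), (np.float64(17.5), 67), (np.float64(18.0), 70), (np.float64(18.5), 73), (np.float64(19.0), 75), (np.float64(19.5), 72), (np.float64(20.0), 59), (np.float64(20.5), 39), (np.float64(21.0), 28), (np.float64(21.5), 51), (np.float64(22.0), 106)]
```

View pics/un5.png

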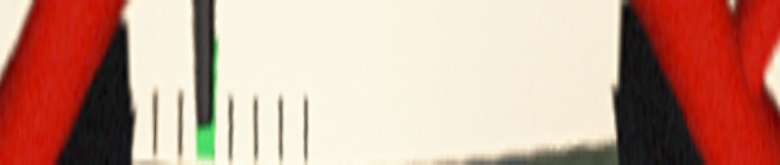

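View pics/w5.png

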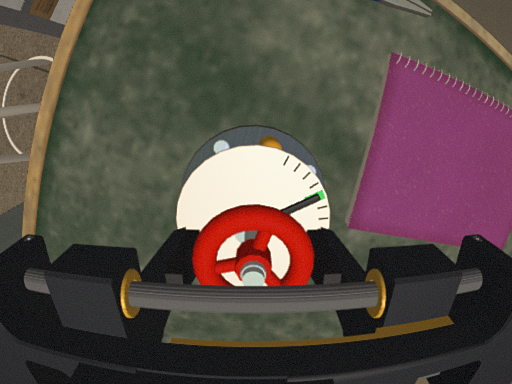

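The pointer now covers the green mark: it reads about 18.5° against 19° for the mark. I'll release the wheel and lift straight up.

Emit:
play_rows --pt "0 0 0 0 0 0 0.6" --pt "0 0 0 0 0 0 0.2" --pt "0 0 0 0 0 0 0" --pt "0 0 0 0 0 0 0" --pt "0 0 0 0 0 0 0" --pt "0 0 0 0 0 -3 0" --pt "0 0 0 0 0 -6 0" --pt "0 0 0 0 0 -10 0" --pt "0 0 0 0 0 -14 0" --pt "0 0 0 0 0 -14 0" --pt "0 0 0 0 0 -14 0"

```text
time: 7.7
ee_pos: [0.6322, 0.2132, 0.3916]
eef_rot: [0.744, 0.668, 0.001, 0.0]
contact_force: [0.1, 0.6, -0.7]
opening: 0.0881
```

```bash
python3 - <<'E'
from h import *
s=monitor.sense(); print(s['time'],s['opening'],s['joint_velocities'].round(3),s['ee_pos'].round(4),s['contact_force'].round(1))
im=viewer.grab_frame('wrist');cv2.imwrite('pics/w6.png',im[:,:,::-1])
d,g,row=report(im,'pics/un6.png')
b=cv2.cvtColor(viewer.grab_frame('top'),cv2.COLOR_RGB2BGR)
cv2.imwrite('pics/t6.png',cv2.resize(b[217:292,260:335],None,fx=5,fy=5,interpolation=2))
E
```

```text
7.7 0.08811567674139481 [ 0.001  0.035  0.025  0.037  0.005 -0.001  0.001] [0.6322 0.2132 0.3916] [ 0.1  0.6 -0.7]
```

View pics/w6.png

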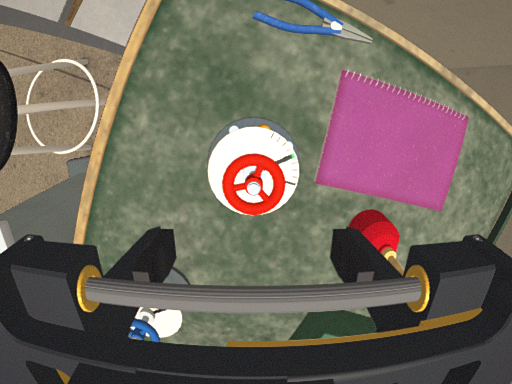

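View pics/un6.png

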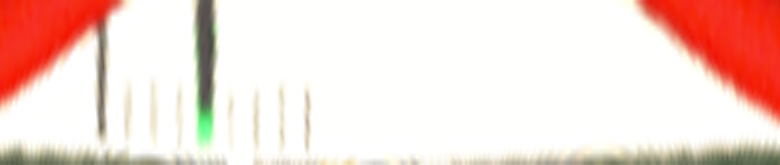

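View pics/t6.png

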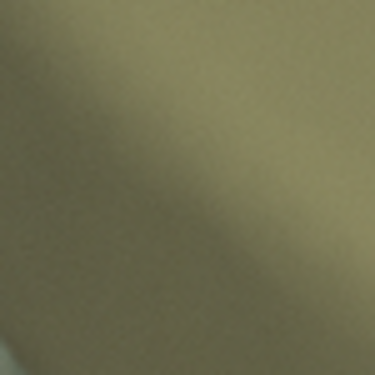

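```bash
python3 - <<'E'
from cell import workorder
print(workorder.close_job())
E
```

```text
the job is handed in; nothing more can be done
None
```

The red valve is open to the green mark, the wheel is released, and the job is handed in. The clock stood at about 7.8 s, well within the 32 s limit.

- **What I did:** I found the red wheel at about (0.633, 0.213). The top and wrist cameras agreed to about 4 mm, and the measured rim radius was 29.8 mm against 30 mm. I gripped the rim at 25 N, turned it anticlockwise by 0.80 rad and looked. The pointer was about 16.5° short of the mark, so I turned another 0.29 rad. Then I opened the jaws and lifted straight up 14 cm.
- **Last checks:** After the release, the wrist picture shows the pointer lying on the green mark, within about 1°. The gripper was open and clear of everything, with a measured force under 1 N. I did not read the slack directly, but the pointer followed the wheel through the second turn, so it was taken up.
- **Not confirmed:** The last top-camera picture of the blue valve was blocked by the arm, so I could not re-read its pointer. The gripper never came down near that valve, and no contact forces were felt that would suggest it was touched.

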